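# Refit the control knob and hold it pressed in

## Robot

A 7-joint arm with a two-finger parallel gripper is mounted at the origin on the work surface. World frame = base frame: x ahead of the robot, y to its left, z up, the work surface at z = 0. Lengths are in m, angles in degrees, forces in N, time in s.
With the tool pointing down it reaches from about 0.425 to 0.875 m from the base axis. Payload 4.7 kg.
Tool frame: the origin (TCP) lies at the very end of the fingers, on their centre line; the grasp point (between the pads) lies 19 mm behind it; y points along the fingers, z is the direction in which the jaws open and shut, and the axes are right-handed (so a half turn about y gives the same grasp; the last joint's range is limited). The gripper opens to 87 mm and grips with 3 to 60 N. Pads are 19 mm wide; open, the fingers measure 117 mm over their backs; the gripper's body (75 mm by 190 mm) begins 51 mm behind the grasp point.
Start: joints at [-66.228, 18.392, -4.016, 83.108, 1.295, 78.541, -3.26], TCP at [0.254, 0.598, 0.185] pointing down, gripper open.
Joint ranges: [-163.93, 163.93], [-17.29, 119.83], [-79.2, 71.16], [3.27, 140.29], [-89.18, 269.18], [5.43, 117.66], [-154.24, 154.24]. Speed limits (degrees/s): [147.25, 147.25, 180, 180, 180, 180, 180].

## Interface

Orientations are given as [roll, pitch, yaw] about the fixed x, y, z axes, in that order (R = Rz(yaw) Ry(pitch) Rx(roll)).
In Python, from cell import env gives the robot as it stands.
- The arm moves only by the shell command python3 -m pendant 'ROWS' [FORCE]. ROWS is JSON, one flat list of numbers, 7 for each row, row after row: the shift along the world's x, y, z in units of 40 mm (1.0 is 40 mm), then the turn, a rotation vector about the world's x, y, z in units of 10 degrees (1.0 is 10 degrees), then the finger opening in mm, from 0 to 87. In form: [x, y, z, wx, wy, wz, jaw, x, y, z, wx, wy, wz, jaw, ...]. A call has 1 to 10 rows; each row shifts and turns the commanded pose from where the row before left it; what a row does not reach is not made up. A row lasts 1/8 s, in which the tool goes at most 62.5 mm and 10.7 degrees, less where a joint would pass 70% of its speed; a pose out of reach is approached as far as the arm can. A call is refused whole if a number of a shift passes 1 or a number of a turn 1, either way. A call with a gripper value outside its range is refused whole. The fingers move at their own pace and stop on an object; FORCE is the grip in N (left out, the last holds). Time passes only in rows, so rows that do not move let the fingers close. It gives the time, the measured TCP pose, the force and the opening at its end, in the units of the state.
- env.get_obs(): the state, without advancing time (a new reading comes with each control period).
- env.read_camera(name): name is "scene" or "top" or "wrist"; returns a dict with "image" (420x560x3 uint8, red, green, blue), "fx", "fy", "cx", "cy" (pixels), "k1" (the pictures are not rectified: a ray, as slopes to the right and down, at radius r is drawn at 1 + k1 r^2 times it, then the intrinsics apply), "cam_to_world" (4x4, takes a point from camera to world coordinates). Camera axes: x right, y up, looking along -z (the intrinsics and any distortion apply to the point x, -y, -z); pixel columns grow to the right and rows downward; lengths in m; the calibration is good to about 2 mm. A picture is of the moment at which its call begins. There is no depth.
- env.sign_off(): hands the job in, once; it reports no verdict.
The state is a dict: "time_s": time; "qpos": joint angles; "joint_velocities": joint speeds; "effort": joint torques, N m; "tool_pos": TCP position; "tool_rot": TCP orientation; "force": force on the tool from outside, world axes, zero at the start; "wrist_torque": the same for the moment, N m; "grip_width": finger opening in m.
Only numpy, scipy, OpenCV 4.12 (cv2) and the standard library are available. Lean on these libraries where they do the work, as an engineer would, in place of code of your own. Each camera call takes 0.05 s, during which the arm holds its last target.

## Task

Swing the lamp arm well aside, so that its head is no longer over any part of the grey control box and your hand has room, then fit the pointer knob onto the D-shaped shaft on top of the box, turned so that the flats match, and push it fully onto the shaft. Press the knob and its spring-loaded shaft right down to the stop and finish while still holding it pressed: the control must be kept in, so do not let go. Leave the other things on the bench (round knob, screwdriver, wrench, tape roll, jar) where they are.

Things in the scene. Friction and masses are not known exactly. Their poses are not given: they have to be found in the camera images.
- knob_mid (a point): Pointer knob, black plastic, 60 g, loose on the bench, socket down: a block 48 (x) x 31 (y) x 38 mm tall with flat parallel sides and a pointed nose at its +x end; a white line on top runs to the nose. Origin at its centre: on the socket's axis, 19 mm above its underside; x points to the nose, z up. Best gripped across the 31 mm width (along y).
- knob: The same knob, origin at the centre of its underside, same axes. From below it has a D-shaped socket on its axis, 18 mm deep, 21.6 mm across, with the flat on the nose (+x) side, 3.3 mm from the axis.
- knob_nose (a point): The tip of the knob's pointer nose, half-way up; 34 mm from the knob's axis along its +x.
- spindle_top (a point): Centre of the top of the upright steel D-shaft on the box: 20 mm across, one flat 2.5 mm from the axis, top chamfered 1.5 mm, 30 mm out of a 34 mm wide bush. x points out of the flat (dark index line on the round plate on that side), z up; it cannot turn. Knob fully on: its centre is 1 mm above this point and its x agrees with this x; play 0.8 mm all round, 0.08 rad in turn.
- spindle (a joint): How far the D-shaft is pressed down into the box: 0 = out, 0.008 m = down on its stop. A spring pushes it out with about 3 N at the start and 8.5 N at the stop, so it returns when let go.
- ctrl_box: Control box, grey painted, fixed to the bench, 200 (x) x 180 (y) x 60 mm tall; origin under its centre on the bench. Shaft on the half nearer the robot, vent plate on the far half.
- lamp_handle (a point): Middle of the upright black handle pin (18 mm diameter, 48 mm tall) on top of the lamp head. The head is a white disc 72 mm across, 22 mm thick; its underside is 44 mm and its top 24 mm below this point. The handle is 200 mm from the hinge axis.
- lamp_hinge (a point): Hinge of the lamp arm at the top of its upright post behind the box (axis vertical); the flat arm lies 8 to 18 mm above this point.
- lamp_arm (a joint): Angle of the lamp arm about its vertical hinge, rad; starts near 0 with the head over the shaft; grows as the head swings to the left (+y), range -1.5 to 1.5. Light friction (about 0.12 N m), stays where it is left; may be swung either way.
- round_knob_mid (a point): Bystander: round black knob, 40 mm diameter, 28 mm tall, loose on the bench; origin at its centre.
- screwdriver_grip (a point): Bystander: screwdriver lying on the bench to the right; this is the middle of its handle.
- wrench_grip (a point): Bystander: steel wrench lying on the bench near the robot; this is the middle of its handle.
- tape_roll: Bystander: paper tape roll lying flat, 84 mm diameter, 24 mm tall; origin at its underside.
- jar: Bystander: glass jar with a steel cap, 60 mm diameter, 85 mm tall, on the left; origin at its underside.
Mind the look-alikes: they are no part of the job. What is shaped like the knob but blue, green or purple is not meant.

How it is judged (in metres and radians):
On the way, in this order (a step that is already met when the one before it is completed fails the run):
1. the lamp head is swung clear of the shaft (horizontal distance between lamp_handle and spindle_top above 0.1 m), for 0.2 s.
2. the pointer knob is seated on the D-shaft, flats matching (horizontal distance between lamp_handle and spindle_top above 0.1 m and horizontal distance between knob_mid and spindle_top below 0.003 m and z of knob_mid in the frame of spindle_top below 0.004 m and x of knob_nose in the frame of spindle_top above 0.02 m and y of knob_nose in the frame of spindle_top between -0.0065 and 0.0065 m and angle between knob_mid's own z axis and vertical below 0.1 rad), for 0.1 s.
At the end, for the whole second after the job is handed in: Lamp handle over 100 mm from the shaft (from above); pointer knob fully on the shaft (within 3 mm sideways, centre under 4 mm above the shaft top, nose to the flat side within 6.5 mm, tilt under 0.1 rad); shaft pressed over 6 mm; robot still touching the knob with over 2 N (all of step 2 and value of joint spindle above 0.006 m and (contact force between knob and the fingers above 2 N or contact force between knob and the arm above 2 N)); the arm keeps its last pose, push and grip.
It fails at once if a bystander is moved by more than 30 mm (distance of any of round_knob_mid, screwdriver_grip, wrench_grip, tape_roll, jar from where it was at the start of the episode above 0.03 m).
It also fails if it takes over 64 s, if anything falls off the work surface, if the arm or the gripper's body presses on something with over 40 N, if the wrist force passes 120 N, or if a joint passes its speed limit or range.

## Working session

There is one attempt and no reset: what is moved stays moved. The work goes in short steps, Python scripts to look and compute and a shell command to move; the robot and the scene stay as the last step left them, time stands still between calls to the robot, and variables do not carry over. Pictures are saved under pics/ and viewed, and the job is handed in when it is done.

```bash
ls; mkdir -p pics
cat > h.py <<'E'
import numpy as np, cv2
from cell import env
def snap(n,f=None):
    c=env.read_camera(n)
    if f: cv2.imwrite('pics/'+f,cv2.cvtColor(c['image'],cv2.COLOR_RGB2BGR))
    return c
def ray(c,u,v):
    x=(u-c['cx'])/c['fx'];y=(v-c['cy'])/c['fy']
    a,b=x,y
    for _ in range(20):
        s=1+c['k1']*(a*a+b*b);a,b=x/s,y/s
    M=np.array(c['cam_to_world']);d=M[:3,:3]@np.array([a,-b,-1]);return M[:3,3],d/np.linalg.norm(d)
def onz(c,u,v,z):
    o,d=ray(c,u,v);return o+d*(z-o[2])/d[2]
def proj(c,p):
    M=np.array(c['cam_to_world']);q=M[:3,:3].T@(np.array(p)-M[:3,3]);a,b=q[0]/-q[2],-q[1]/-q[2]
    s=1+c['k1']*(a*a+b*b);return c['fx']*a*s+c['cx'],c['fy']*b*s+c['cy']
def tri(*l):
    A=np.zeros((3,3));B=np.zeros(3)
    for c,u,v in l:
        o,d=ray(c,u,v);P=np.eye(3)-np.outer(d,d);A+=P;B+=P@o
    return np.linalg.solve(A,B)
E
python3 - <<'E'
from h import *
np.set_printoptions(precision=4,suppress=True)
for n in ['scene','top','wrist']:
    c=snap(n,n+'0.png');print(n,c['fx'],c['k1'],np.array(c['cam_to_world'])[:3,3])
o=env.get_obs();print(o['time_s'],o['tool_pos'],o['tool_rot'],o['force'],o['grip_width'])
E
```

```text
pics
scene 481.3111456922926 0.003284786136915142 [ 1.0504 -0.8832  0.911 ]
top 428.0623859834945 -0.09193910292608677 [ 0.3169 -0.0044  1.343 ]
wrist 297.43555452548776 -0.007192956476113086 [0.1811 0.6286 0.384 ]
0.15 [0.2535 0.598  0.1839] [-90.0869  -0.0062 -22.9623] [-0.1788  0.9358 -0.4062] 0.08714535643588278
```

View pics/scene0.png

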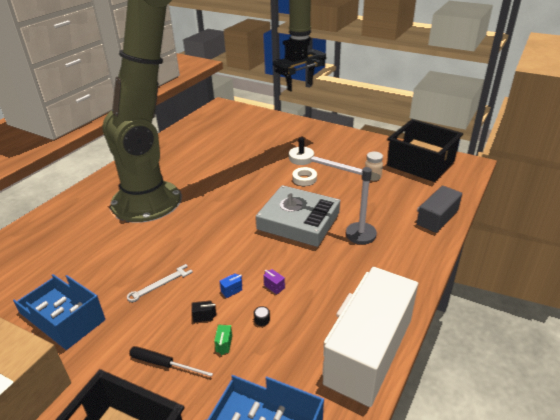

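View pics/top0.png

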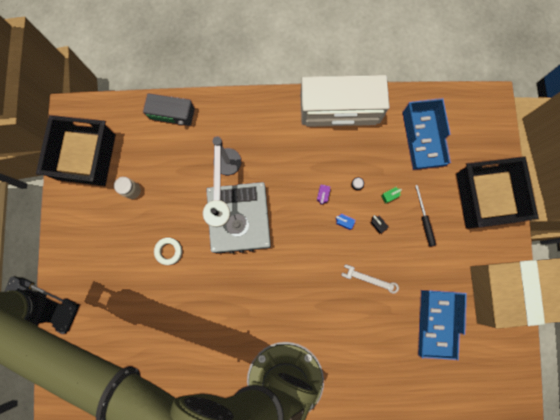

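View pics/wrist0.png

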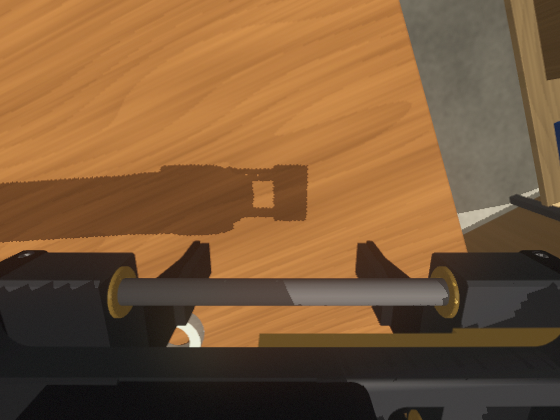

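The scene view shows knob-like objects: black pointer (203,311), blue (231,285), green (223,339), purple (274,281) and round black (262,316). In the top view they are at (379,224), (345,221), (392,195), (323,194) and (358,184). The match is the black one with the white line, so I'll check it in a close crop.

Run:
```python
from h import *
t=cv2.imread('pics/top0.png');s=cv2.imread('pics/scene0.png')
def cr(i,u,v,w,h,k): return cv2.resize(i[v-h//2:v+h//2,u-w//2:u+w//2],None,fx=k,fy=k,interpolation=cv2.INTER_CUBIC)
a=cr(t,370,210,50,50,8);b=cr(s,203,311,50,50,8)
cc=cr(t,238,200,100,100,4);d=cr(s,310,195,100,100,4)
cv2.imwrite('pics/crop0.png',cv2.resize(np.vstack([np.hstack([a,b]),np.hstack([cc,d])]),(600,600)))
```

```text
(no output)
```

View pics/crop0.png

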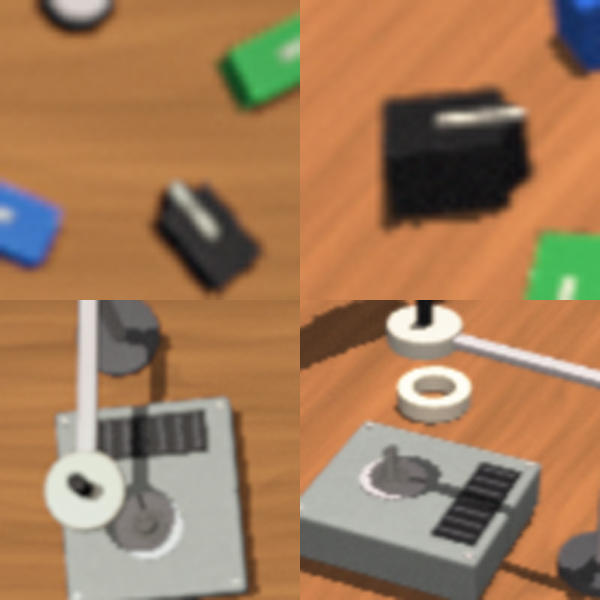

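Run:
```python
from h import *
np.set_printoptions(precision=4,suppress=True)
t=snap('top');s=snap('scene')
head=tri((t,216,213),(s,301.7,155));print('head',head)
print('shaft',tri((t,237.3,224.3),(s,290.7,196.7)))
print('hinge',tri((t,217,142),(s,366.5,172)))
# masks
for n,c in(('t',t),('s',s)):
    im=c['image'].astype(int);roi=(slice(210,240),slice(365,395)) if n=='t' else (slice(290,330),slice(185,222))
    r=im[roi]; m=((r.max(2)<70)).astype(np.uint8); w=((r.min(2)>100)).astype(np.uint8)
    for k in(m,w):
        v,u=np.nonzero(k);print(n,len(u),u.mean()+roi[1].start,v.mean()+roi[0].start)
    cs,_=cv2.findContours(((m|w)),cv2.RETR_EXTERNAL,cv2.CHAIN_APPROX_NONE);cc=max(cs,key=cv2.contourArea);R=cv2.minAreaRect(cc);print(R,(roi[1].start,roi[0].start))
    if n=='t':
        q=cv2.boxPoints(R)+[365,210];print(np.array([onz(t,*x,0.038) for x in q]))
        v,u=np.nonzero(w);p=np.array([onz(t,a+365,b+210,0.038)[:2] for a,b in zip(u,v)]);print(p.min(0),p.max(0),p.mean(0))
    # box
for q in [(57,405),(222,392),(240,590),(72,600)]:
    print(onz(t,188+q[0]/3,150+(q[1]-300)/3,.06))
```

```text
head [0.4875 0.1758 0.213 ]
shaft [0.4722 0.1329 0.088 ]
hinge [0.6855 0.1737 0.2149]
t 130 378.88461538461536 225.04615384615386
t 30 376.56666666666666 219.16666666666666
((12.75, 13.250000953674316), (18.384775161743164, 10.60660171508789), 45.0) (365, 210)
[[ 0.4801 -0.2627  0.038 ]
 [ 0.5028 -0.2871  0.038 ]
 [ 0.4617 -0.3249  0.038 ]
 [ 0.4392 -0.3006  0.038 ]]
[ 0.4684 -0.301 ] [ 0.4968 -0.2804] [ 0.4836 -0.2909]
s 382 202.59424083769633 312.24607329842934
s 29 207.75862068965517 304.9655172413793
((18.5, 22.0), (20.0, 23.0), 90.0) (185, 290)
[0.5985 0.2283 0.06  ]
[0.6078 0.0583 0.06  ]
[0.4051 0.0433 0.06  ]
[0.3982 0.2122 0.06  ]
```

The crop confirms the choice: a black block with a white line, with its nose to the upper left of the top view (+x,+y). The lamp head is at about (0.488, 0.176). I'll cage the lamp handle from above.

```bash
python3 -m pendant '[0,0,1,0,0,0,87, 0.2,-0.3,1,0,0,0,87, 0.4,-0.7,0.9,0,0,0,87, 0.5,-0.9,0.5,0,0,0,87, 0.5,-0.9,0,0,0,0,87, 0.5,-0.9,0,0,0,0,87, 0.5,-0.9,0,0,0,0,87, 0.5,-0.9,0,0,0,0,87, 0.5,-0.9,0,0,0,0,87, 0.5,-0.9,0,0,0,0,87]'
python3 -m pendant '[0.5,-0.9,0,0,0,0,87, 0.5,-0.9,0,0,0,0,87, 0.5,-0.9,0,0,0,0,87, 0.3,-0.6,0,0,0,0,87, 0,0,0,0,0,0,87]'
python3 - <<'E'
from h import *
np.set_printoptions(precision=4,suppress=True)
o=env.get_obs();print(o['time_s'],o['tool_pos'],o['tool_rot'],o['force'],o['grip_width'])
c=snap('wrist','w1.png')
c=snap('top','t1.png')
E
```

```text
time_s: 1.5
tool_pos: [0.4181, 0.3052, 0.3208]
tool_rot: [-90.0, -0.0, -23.0]
force: [0.7, -0.3, -0.2]
grip_width: 0.0871
time_s: 2.12
tool_pos: [0.4905, 0.1719, 0.3209]
tool_rot: [-90.0, -0.0, -23.2]
force: [-1.3, 1.2, 0.0]
grip_width: 0.0868
2.125 [0.4905 0.1719 0.3209] [-90.0081  -0.0306 -23.2498] [-1.2738  1.1701  0.038 ] 0.0867513400207031
```

View pics/w1.png

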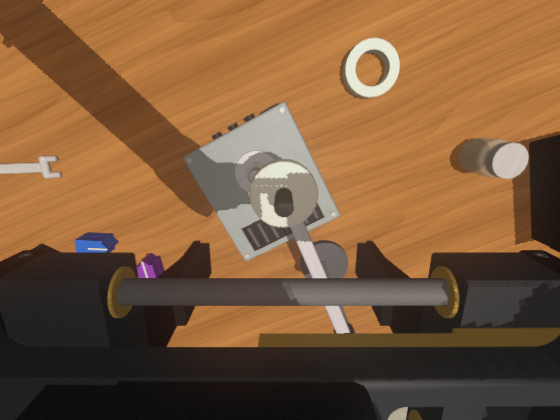

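The wrist view shows the handle top at (284,197) and the lamp head at (284,193), lined up between the fingers in the jaw direction.

Run:
```python
from h import *
np.set_printoptions(precision=4,suppress=True)
c=snap('wrist');print(onz(c,284,194,.261),onz(c,285,206,.213), onz(c,284,193,.213))
```

```text
[0.4741 0.1824 0.261 ] [0.4973 0.1739 0.213 ] [0.4837 0.1785 0.213 ]
```

```bash
python3 -m pendant '[0,0.1,-0.8,0,0,0,87, 0,0,-0.8,0,0,0,87, 0,0,-0.7,0,0,0,87, 0,0,0,0,0,0,40, 0,0,0,0,0,0,40, 0,0,0,0,0,0,40]' 10
python3 -m pendant '[0.05,0.5,0,0,0,0,40, 0.05,0.5,0,0,0,0,40, 0.15,0.48,0,0,0,0,40, 0.15,0.47,0,0,0,-0.5,40, 0.24,0.44,0,0,0,-0.5,40, 0.24,0.44,0,0,0,-0.5,40]'
python3 -m pendant '[0.32,0.38,0,0,0,-0.5,40, 0.33,0.38,0,0,0,-0.5,40, 0.39,0.31,0,0,0,-0.5,40, 0.39,0.31,0,0,0,0,40, 0.44,0.23,0,0,0,0,40, 0.45,0.22,0,0,0,0,40, 0,0,0,0,0,0,40]'
python3 - <<'E'
from h import *
c=snap('wrist','w2.png')
c=snap('scene','s2.png')
E
```

```text
time_s: 3.02
tool_pos: [0.4904, 0.1792, 0.2304]
tool_rot: [-89.9, -0.1, -22.9]
force: [0.8, 0.5, 0.1]
grip_width: 0.0647
time_s: 3.78
tool_pos: [0.5254, 0.2936, 0.2284]
tool_rot: [-90.0, -0.0, -38.1]
force: [0.0, -1.1, 0.3]
grip_width: 0.0403
time_s: 4.65
tool_pos: [0.618, 0.3668, 0.227]
tool_rot: [-90.1, -0.0, -52.9]
force: [0.0, -0.2, -0.3]
grip_width: 0.0402
```

View pics/s2.png

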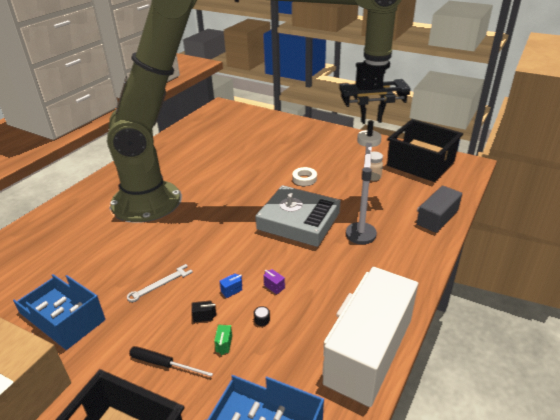

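View pics/w2.png

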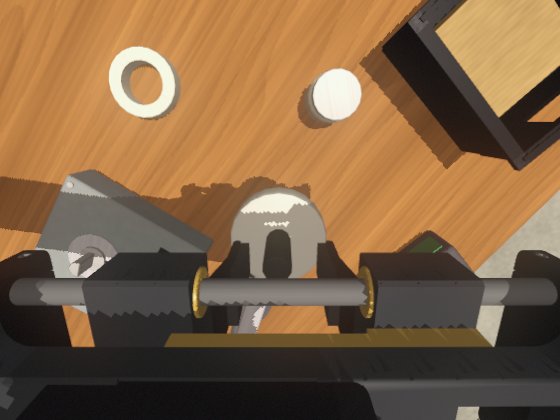

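The lamp is swung aside: the head at (278,230) in the wrist view is off the box and the handle sits between the fingers. Next I release, rise and look at the shaft.

```bash
python3 -m pendant '[0,0,0,0,0,0,87, 0,0,0,0,0,0,87, 0,0,0,0,0,0,87, 0,0,0.9,0,0,0,87, 0,0,0.9,0,0,0,87, 0,0,0.7,0,0,0,87]'
python3 -m pendant '[-0.5,-0.8,0,0,0,0.5,87, -0.5,-0.8,0,0,0,0.8,87, -0.5,-0.8,0,0,0,0.8,87, -0.5,-0.8,0,0,0,0.8,87, -0.5,-0.8,0,0,0,0.8,87, -0.5,-0.8,0,0,0,0.8,87, -0.5,-0.8,0,0,0,0.8,87, -0.15,-0.25,0,0,0,0,87, 0,0,0,0,0,0,87]'
python3 - <<'E'
from h import *
c=snap('wrist','w3.png')
c=snap('top','t3.png');c=snap('scene','s3.png')
E
```

```text
time_s: 5.5
tool_pos: [0.6177, 0.3649, 0.3309]
tool_rot: [-89.9, -0.0, -53.0]
force: [0.6, 0.9, -0.2]
grip_width: 0.0855
time_s: 6.62
tool_pos: [0.4717, 0.1308, 0.3294]
tool_rot: [-89.9, -0.1, -0.1]
force: [0.9, 0.9, 1.1]
grip_width: 0.087
```

View pics/w3.png

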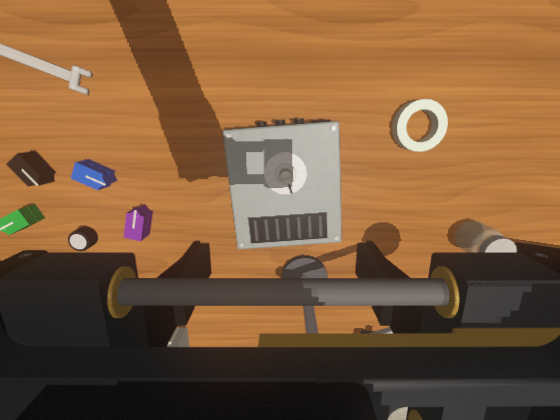

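View pics/t3.png

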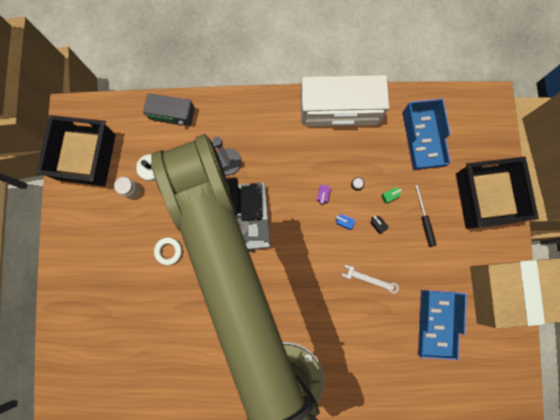

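The wrist view shows the shaft top at (286,174) with the dark index line toward (291,188), roughly +x turned a little to +y. I'll move closer for precision.

```bash
python3 -m pendant '[0.3,0,-0.8,0,0,0,87, 0.3,0,-0.8,0,0,0,87, 0.2,0,-0.8,0,0,0,87, 0,0,-0.4,0,0,0,87, 0,0,0,0,0,0,87, 0,0,0,0,0,0,87]'
python3 - <<'E'
from h import *
c=snap('wrist','w4.png')
i=cv2.imread('pics/w4.png')
s=cv2.imread('pics/s3.png')
cv2.imwrite('pics/w4c.png',cv2.resize(i[80:240,200:360],(600,600),interpolation=cv2.INTER_CUBIC))
cv2.imwrite('pics/s3c.png',cv2.resize(s[170:250,250:350],None,fx=6,fy=6,interpolation=cv2.INTER_CUBIC))
E
```

```text
time_s: 7.52
tool_pos: [0.5042, 0.1314, 0.2181]
tool_rot: [-90.0, -0.1, 0.1]
force: [-1.1, -0.5, 0.0]
grip_width: 0.087
```

View pics/w4.png

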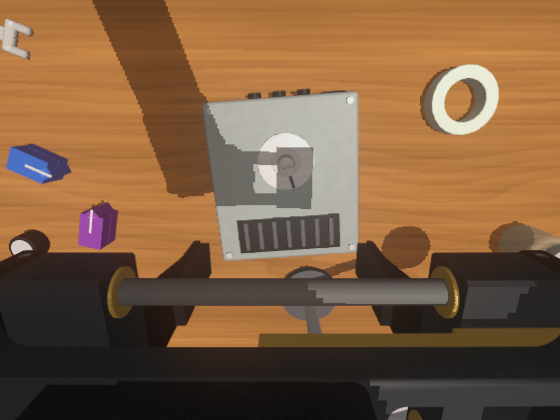

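View pics/w4c.png

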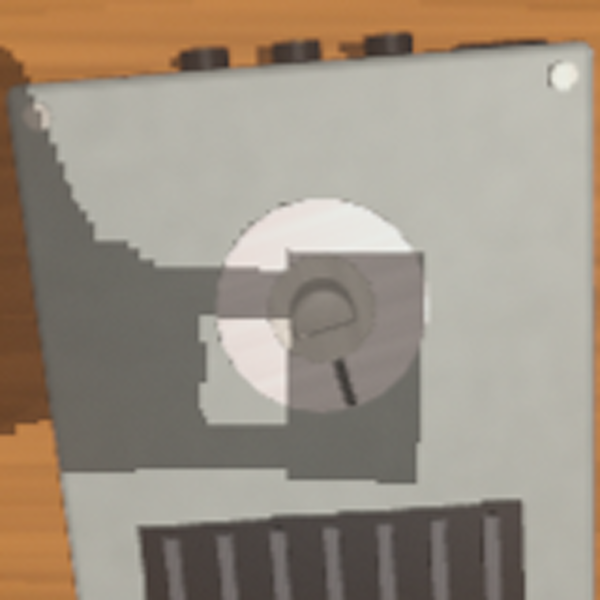

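View pics/s3c.png

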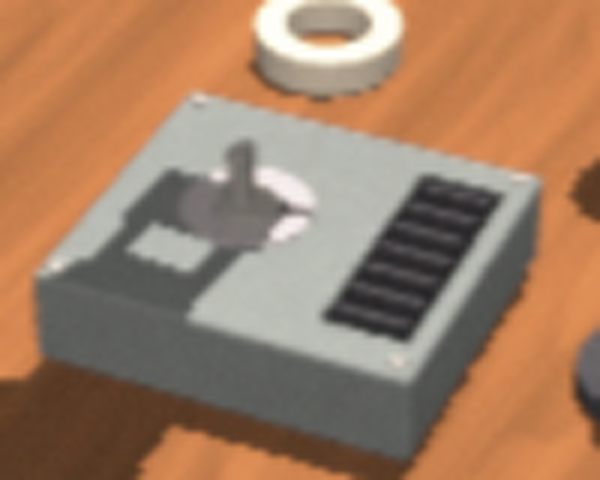

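Run:
```python
from h import *
np.set_printoptions(precision=4,suppress=True)
c=snap('wrist');s=snap('scene')
f=lambda u,v:(200+u/3.75-.37,80+v/3.75-.37)
print('sh',tri((c,*f(322,314)),(s,250+240/6-.4,170+147/6-.4)))
for z in (.06,.065,.07): print(z,'plate',onz(c,*f(322,304),z),'R',onz(c,*f(427,304),z)-onz(c,*f(217,304),z))
a=onz(c,*f(338,360),.062);b=onz(c,*f(351,404),.062);d=b-a;print('idx',np.degrees(np.arctan2(d[1],d[0])),a,b)
a=onz(c,*f(297,338),.095);b=onz(c,*f(354,318),.095);d=b-a;print('flat',np.degrees(np.arctan2(d[1],d[0]))-90,a,b,np.linalg.norm(d))
for z in (.085,.09,.095,.1):print(z,onz(c,*f(322,314),z)[:2],onz(s,289.6,194.1,z)[:2])
q=[onz(c,*f(*p),.06) for p in [(12,92),(590,45)]];d=q[1]-q[0];print('boxyaw',np.degrees(np.arctan2(d[1],d[0]))-90,q)
```

```text
sh [0.469  0.1344 0.0957]
0.06 plate [0.4705 0.1346 0.06  ] R [-0.      0.0671  0.    ]
0.065 plate [0.4698 0.1345 0.065 ] R [-0.      0.0662  0.    ]
0.07 plate [0.4692 0.1345 0.07  ] R [-0.      0.0652  0.    ]
idx 16.680698354186767 [0.4882 0.1398 0.062 ] [0.5027 0.1441 0.062 ]
flat 19.380804177501915 [0.4759 0.127  0.095 ] [0.4701 0.1435 0.095 ] 0.01750755819897939
0.085 [0.4703 0.1344] [0.4615 0.1479]
0.09 [0.4696 0.1343] [0.4651 0.1417]
0.095 [0.4689 0.1343] [0.4687 0.1354]
0.1 [0.4683 0.1342] [0.4722 0.1292]
boxyaw 4.383938917877231 [array([0.4064, 0.0403, 0.06  ]), array([0.393 , 0.2149, 0.06  ])]
```

Index line and flat agree: spindle x at about 17° yaw, shaft at about (0.470, 0.1345), top at about z 0.096. I'll take a second view aligned with that yaw, so camera bias cancels later, then go on to the knob.

```bash
python3 -m pendant '[0,0.2,0,0,0,0.8,87, 0,0.1,0,0,0,0.9,87, 0,0,0,0,0,0,87, 0,0,0,0,0,0,87]'
python3 - <<'E'
from h import *
c=snap('wrist','w5.png')
o=env.get_obs();print(o['tool_pos'],o['tool_rot'])
i=cv2.imread('pics/w5.png')
cv2.imwrite('pics/w5c.png',cv2.resize(i[120:200,240:320],(800,600) and (600,600),interpolation=cv2.INTER_CUBIC))
E
```

```text
time_s: 8.18
tool_pos: [0.5038, 0.1427, 0.2172]
tool_rot: [-90.0, -0.0, 16.9]
force: [0.2, -0.7, 0.1]
grip_width: 0.0873
[0.5037936  0.14263395 0.21708932] [-8.99969876e+01 -3.10075871e-02  1.68985224e+01]
```

View pics/w5c.png

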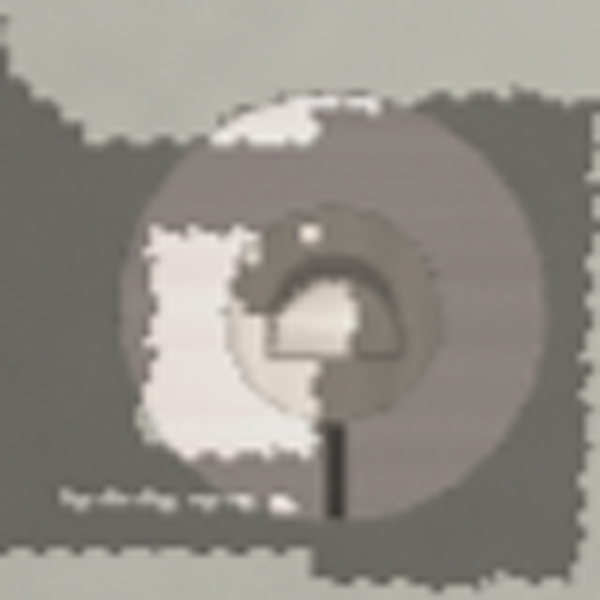

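The aligned crop shows the flat edge horizontal at v≈355 (crop) and the index line vertical at u≈336, so the spindle yaw is 16.9° within about 1°. Next I compute positions and head to the knob.

```bash
python3 - <<'E'
from h import *
np.set_printoptions(precision=4,suppress=True)
c=snap('wrist')
M=np.array(c['cam_to_world']);print(M)
o=env.get_obs();T=o['tool_pos'];y=np.radians(16.9);X=np.array([np.cos(y),np.sin(y)]);Y=np.array([-X[1],X[0]])
f=lambda u,v:(240+u/7.5-.43,120+v/7.5-.43)
def rep(n,u,v,z):
    p=onz(c,*f(u,v),z)[:2];print(n,z,p,'tool',(p-T[:2])@X,(p-T[:2])@Y)
for z in(.06,.063): 
    rep('plate',333,308,z);rep('idx out',335,518,z);print(np.linalg.norm(onz(c,*f(120,308),z)-onz(c,*f(545,308),z)))
for z in(.063,.066,.07): rep('bush',333,313,z);print(np.linalg.norm(onz(c,*f(227,313),z)-onz(c,*f(440,313),z)))
for z in(.093,.096,.099): rep('flat',336,355,z);print(np.linalg.norm(onz(c,*f(265,355),z)-onz(c,*f(407,355),z)));rep('arc top',336,275,z)
E
python3 -m pendant '[0,0,0.9,0,0,0,87, 0,-0.8,0.9,0,0,0.8,87, 0,-1,0,0,0,0.8,87, 0,-1,0,0,0,0.8,87, 0,-1,0,0,0,0.2,87, 0,-1,0,0,0,0,87, 0,-1,0,0,0,0,87, 0,-1,0,0,0,0,87, 0,-1,0,0,0,0,87, 0,-1,0,0,0,0,87]'
python3 -m pendant '[0,-1,-0.2,0,0,0,87, 0,-0.5,-0.5,0,0,0,87, 0,0,-0.5,0,0,0,87, 0,0,-0.5,0,0,0,87, 0,0,0,0,0,0,87]'
python3 - <<'E'
from h import *
c=snap('wrist','w6.png')
E
```

```text
[[-0.2899 -0.9179 -0.2708  0.4284]
 [ 0.957  -0.2781 -0.0819  0.1201]
 [-0.0002 -0.2829  0.9591  0.4173]
 [ 0.      0.      0.      1.    ]]
plate 0.06 [0.4705 0.1341] tool -0.034298974396556776 0.0015591117153210248
idx out 0.06 [0.5031 0.1444] tool -0.00013867192882296444 0.0018953708285700083
0.06768893484623956
plate 0.063 [0.4701 0.134 ] tool -0.03467102381844197 0.0015487024406287604
idx out 0.063 [0.5024 0.1442] tool -0.0007975731646793846 0.0018821379097753274
0.06712053549542107
bush 0.063 [0.4709 0.1342] tool -0.03388517972082571 0.0015489104626398133
0.03365871649774261
bush 0.066 [0.4705 0.1341] tool -0.03426388393578773 0.001538499426346924
0.033373683125087136
bush 0.07 [0.47  0.134] tool -0.03476882288907046 0.001524618044623071
0.03299363862821319
flat 0.093 [0.473  0.1352] tool -0.03159419651270802 0.0018826211906055963
0.02064736221436933
arc top 0.093 [0.4619 0.1319] tool -0.04311616917356772 0.001875221307925961
flat 0.096 [0.4726 0.1351] tool -0.03202913347703795 0.0018681595157873541
0.02045633669601904
arc top 0.096 [0.4616 0.1318] tool -0.04344450701026537 0.0018608280954328297
flat 0.099 [0.4721 0.135 ] tool -0.03246407044136783 0.001853697840969096
0.020265311177668745
arc top 0.099 [0.4613 0.1317] tool -0.043772844846963026 0.0018464348829396984
time_s: 9.52
tool_pos: [0.504, -0.2067, 0.2892]
tool_rot: [-90.0, -0.0, 43.0]
force: [0.4, 0.8, 0.5]
grip_width: 0.0871
time_s: 10.15
tool_pos: [0.5027, -0.229, 0.2308]
tool_rot: [-89.8, 1.0, 43.0]
force: [0.2, -0.1, -0.3]
grip_width: 0.0866
```

View pics/w6.png

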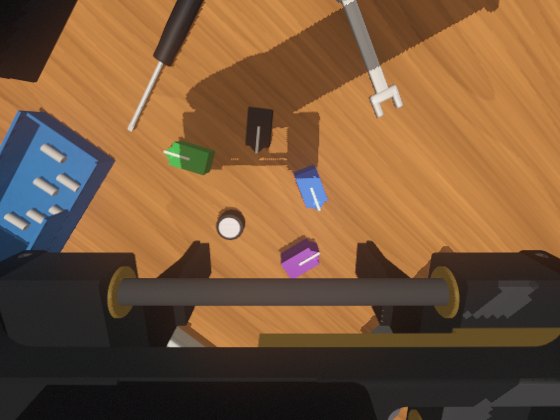

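The wrist view shows the black knob at (259,130), with its nose pointing down the image (+tool x), and blue, green and purple decoys around it. The last move came up short, so I'll check the joints.

Run:
```python
from h import *
np.set_printoptions(precision=3,suppress=True)
o=env.get_obs();print(o['qpos'],o['tool_pos'],o['tool_rot'],o['joint_velocities'])
c=snap('wrist');i=c['image'][95:175,225:305]
cv2.imwrite('pics/w6c.png',cv2.cvtColor(cv2.resize(i,(600,600),interpolation=cv2.INTER_CUBIC),cv2.COLOR_RGB2BGR))
```

```text
[ 21.38    5.885  -0.287  92.659   0.834  81.89  153.976] [ 0.504 -0.229  0.232] [-89.959   0.905  43.003] [-0.893 -0.659  0.277 -1.694 -0.019  0.026  0.213]
```

View pics/w6c.png

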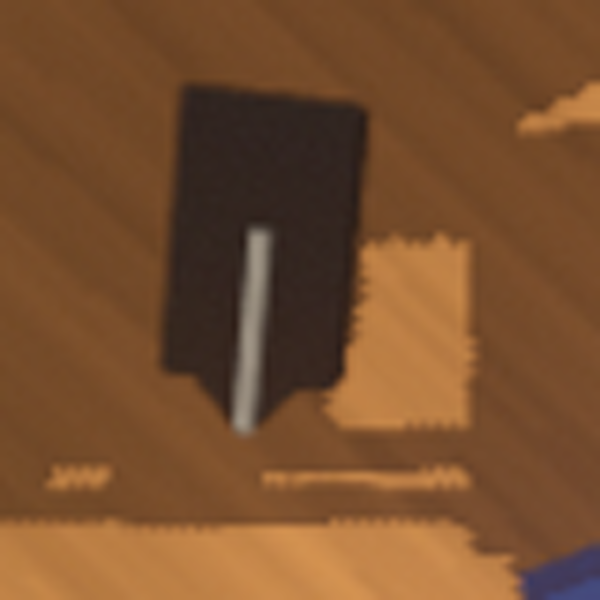

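Joint 7 is at its limit, so I'll use the half-turned grasp (tool yaw ≈ 38−180 = −142). The knob crop gives a knob yaw of about 38°.

```bash
python3 -m pendant '[0,0,0,0,0,-1,87, 0,0,0,0,0,-1,87, 0,0,0,0,0,-1,87, 0,0,0,0,0,-1,87, 0,0,0,0,0,-1,87, 0,0,0,0,0,-1,87, 0,0,0,0,0,-1,87, 0,0,0,0,0,-1,87, 0,0,0,0,0,-1,87, 0,0,0,0,0,-1,87]'
python3 -m pendant '[-0.2,-0.3,-0.2,0,0,-1,87, -0.2,-0.3,-0.2,0,0,-1,87, -0.2,-0.3,-0.2,0,0,-1,87, -0.2,-0.3,-0.2,0,0,-1,87, -0.2,-0.3,-0.2,0,0,-1,87, -0.2,-0.3,-0.2,0,0,-1,87, -0.2,-0.2,-0.2,0,0,-1,87, -0.1,-0.2,-0.2,0,0,-1,87, 0,0,0,0,0,-0.5,87, 0,0,0,0,0,0,87]'
python3 -m pendant '[0,0,0,0,0,0,87]'
python3 - <<'E'
from h import *
c=snap('wrist','w7.png')
i=c['image'][95:215,220:340]
cv2.imwrite('pics/w7c.png',cv2.cvtColor(cv2.resize(i,(600,600),interpolation=cv2.INTER_CUBIC),cv2.COLOR_RGB2BGR))
E
```

```text
time_s: 11.5
tool_pos: [0.5049, -0.2287, 0.2339]
tool_rot: [-89.9, 0.8, -57.2]
force: [0.4, -0.5, -0.0]
grip_width: 0.0872
time_s: 12.75
tool_pos: [0.4449, -0.317, 0.1696]
tool_rot: [-89.9, 0.9, -141.9]
force: [-0.3, -0.3, -0.3]
grip_width: 0.0868
time_s: 12.88
tool_pos: [0.4447, -0.3168, 0.1693]
tool_rot: [-89.9, 0.9, -141.8]
force: [0.4, -0.8, -1.0]
grip_width: 0.0873
```

View pics/w7.png

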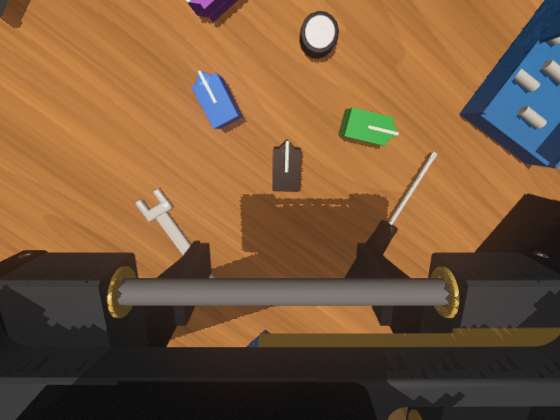

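View pics/w7c.png

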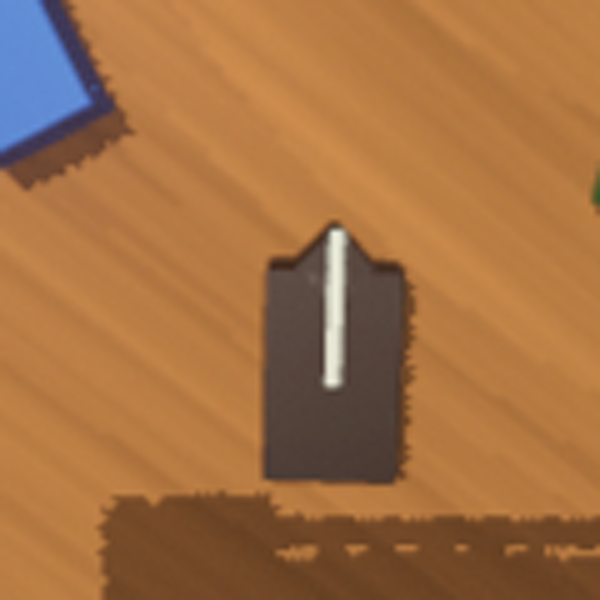

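The crop shows the knob's rear edge at v≈480, shoulders at v≈264 and sides at u≈265 and 403, aligned with the jaws to about 1°. Next I compute its centre.

Run:
```python
from h import *
np.set_printoptions(precision=4,suppress=True)
c=snap('wrist');o=env.get_obs();T=o['tool_pos'];print(T,o['tool_rot'],o['qpos'])
y=np.radians(o['tool_rot'][2]);X=np.array([np.cos(y),np.sin(y)]);Y=np.array([-X[1],X[0]])
f=lambda u,v:(220+u/5-.4,95+v/5-.4)
def rep(n,u,v,z):
    p=onz(c,*f(u,v),z)[:2];print(n,p,'tool',(p-T[:2])@X,(p-T[:2])@Y)
rep('rearL',264,480,.038);rep('rearR',400,481,.038);rep('shL',268,268,.038);rep('shR',404,268,.038);rep('tip',335,224,.038)
rep('line0',333,386,.038);rep('line1',338,230,.038)
```

```text
[ 0.4445 -0.3168  0.1689] [ -89.9704    0.8934 -141.8475] [ 20.5173   5.8301  13.7385 100.1487  -2.3155  73.8999 -17.0274]
rearL [ 0.44   -0.3046] tool -0.003990311594529619 -0.012370855007151434
rearR [ 0.4589 -0.3291] tool -0.0037393744938506493 0.01863496558663467
shL [ 0.4781 -0.2763] tool -0.05143916688644599 -0.01103021059364001
shR [ 0.4965 -0.2998] tool -0.05142617029289596 0.018818284343455824
tip [ 0.4946 -0.282 ] tool -0.060843601958476226 0.003646225569567936
line0 [ 0.4665 -0.3036] tool -0.025464001343272556 0.003301823697522132
line1 [ 0.494  -0.2833] tool -0.059568317619943884 0.004304022848953485
```

```bash
python3 -m pendant '[0.3,0.18,-0.5,-0.055,0.07,-0.13,87, 0.3,0.18,-0.5,0,0,0,87, 0,0,-0.5,0,0,0,87, 0,0,-0.5,0,0,0,87, 0,0,-0.4,0,0,0,87, 0,0,0,0,0,0,87]' 10
python3 - <<'E'
from h import *
np.set_printoptions(precision=4,suppress=True)
c=snap('wrist','w8.png');o=env.get_obs();print(o['tool_pos'],o['tool_rot'],o['force'])
c=snap('scene','s8.png')
E
```

```text
time_s: 13.72
tool_pos: [0.4671, -0.3019, 0.0712]
tool_rot: [-90.1, -0.1, -143.2]
force: [0.0, 0.1, -0.4]
grip_width: 0.087
[ 0.4679 -0.3024  0.0723] [ -90.0332   -0.0329 -143.2251] [ 0.0596 -0.1754 -0.2331]
```

View pics/w8.png

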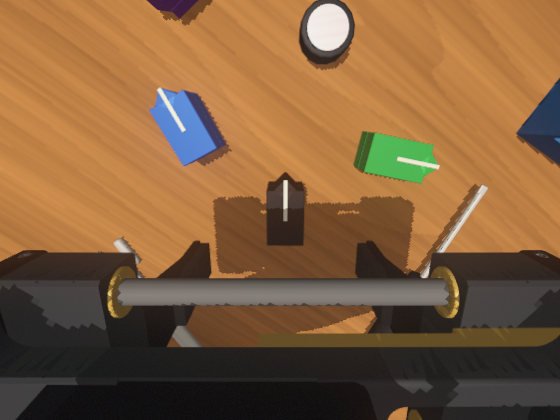

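View pics/s8.png

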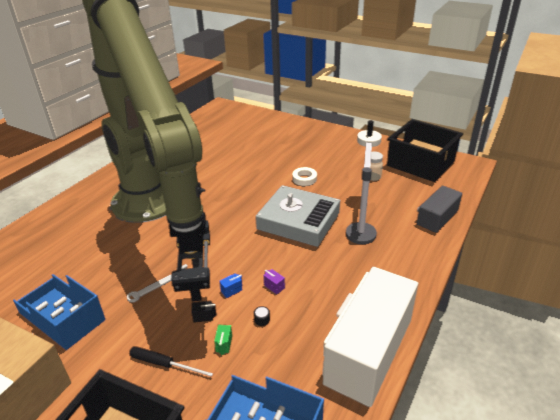

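The knob is aligned with the jaws (white line vertical at u≈285, finger midpoint ≈283) and nothing else is near the fingers. I'll descend and grip.

```bash
python3 -m pendant '[0,0,-0.5,0,0,0,87, 0,0,-0.5,0,0,0,87, 0,0,-0.5,0,0,0,87, 0,0,-0.05,0,0,0,87, 0,0,0,0,0,0,60, 0,0,0,0,0,0,40]' 10
python3 -m pendant '[0,0,0,0,0,0,25, 0,0,0,0,0,0,20, 0,0,0,0,0,0,20, 0,0,0,0,0,0,20, 0,0,0,0,0,0,20]' 10
python3 -m pendant '[0,0,0,0,0,0,20, 0,0,0,0,0,0,20]' 40
python3 - <<'E'
from h import *
np.set_printoptions(precision=4,suppress=True)
o=env.get_obs();print(o['tool_pos'],o['tool_rot'],o['force'],o['grip_width'])
E
```

```text
time_s: 14.58
tool_pos: [0.4689, -0.303, 0.0117]
tool_rot: [-89.9, 0.0, -143.2]
force: [1.1, 0.1, 0.2]
grip_width: 0.0741
time_s: 15.2
tool_pos: [0.468, -0.3024, 0.0104]
tool_rot: [-90.0, -0.0, -143.2]
force: [0.5, -0.1, -0.4]
grip_width: 0.0254
time_s: 15.45
tool_pos: [0.468, -0.3025, 0.0104]
tool_rot: [-90.0, -0.0, -143.2]
force: [-0.1, 0.5, 0.3]
grip_width: 0.0204
[ 0.468  -0.3025  0.0104] [ -90.0055   -0.0162 -143.2387] [-0.0582  0.5051  0.3181] 0.02035795855188738
```

The opening closed past 31 mm, so the knob isn't between the pads. I'll look.

Run:
```python
from h import *
c=snap('wrist','w9.png')
c=snap('scene','s9.png')
i=c['image'][230:350,140:260]
cv2.imwrite('pics/s9c.png',cv2.cvtColor(cv2.resize(i,(600,600),interpolation=cv2.INTER_CUBIC),cv2.COLOR_RGB2BGR))
```

```text
(no output)
```

View pics/w9.png

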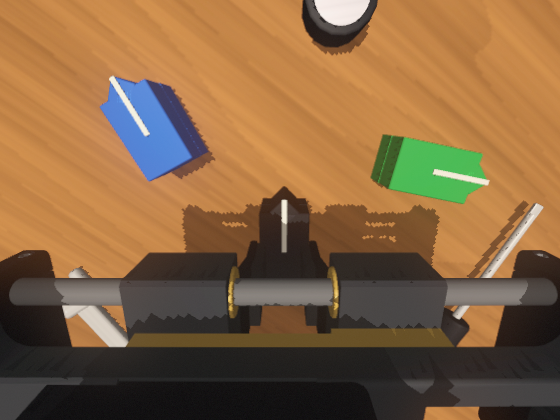

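View pics/s9c.png

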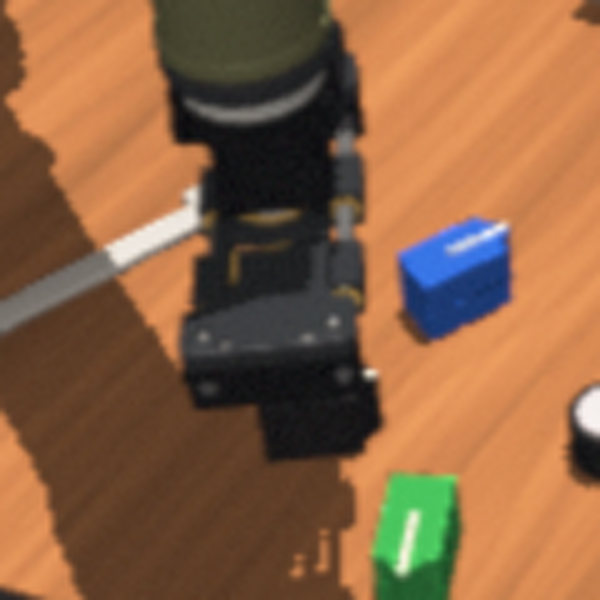

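Run:
```python
from h import *
np.set_printoptions(precision=4,suppress=True)
c=snap('wrist');o=env.get_obs();T=o['tool_pos']
M=np.array(c['cam_to_world']);print(M)
y=np.radians(o['tool_rot'][2]);X=np.array([np.cos(y),np.sin(y)]);Y=np.array([-X[1],X[0]])
for n,u,v in [('tip',284,188),('shL',260,203),('shR',309,203),('rear?',284,252)]:
    p=onz(c,u,v,.038)[:2];print(n,p,(p-T[:2])@X,(p-T[:2])@Y)
print('cam in tool',(M[:2,3]-T[:2])@X,(M[:2,3]-T[:2])@Y)
for dz in (0,.019,.04): print(dz,proj(c,[*T[:2],T[2]+dz]))
i=c['image'][160:360,180:380]
cv2.imwrite('pics/w9c.png',cv2.cvtColor(np.clip(cv2.resize(i,(600,600)).astype(int)*2,0,255).astype(np.uint8),cv2.COLOR_RGB2BGR))
```

```text
[[ 0.598   0.7687  0.2269  0.5293]
 [-0.8015  0.5735  0.1694 -0.2559]
 [ 0.0001 -0.2832  0.9591  0.2105]
 [ 0.      0.      0.      1.    ]]
tip [ 0.4996 -0.2789] -0.03937121988500532 0.00011324878251057053
shL [ 0.4836 -0.2729] -0.030182521195429395 -0.014305625005489256
shR [ 0.5012 -0.2965] -0.030158945842183264 0.015139371818244523
rear? [ 0.4665 -0.3036] 0.0018798412156605345 0.000126530917687362
cam in tool -0.07693147276583298 -0.000556074388050898
0 (np.float64(283.6783867660198), np.float64(233.46109242321387))
0.019 (np.float64(283.75845391737346), np.float64(243.85798001591075))
0.04 (np.float64(283.8662614286228), np.float64(257.8593529281847))
```

View pics/w9c.png

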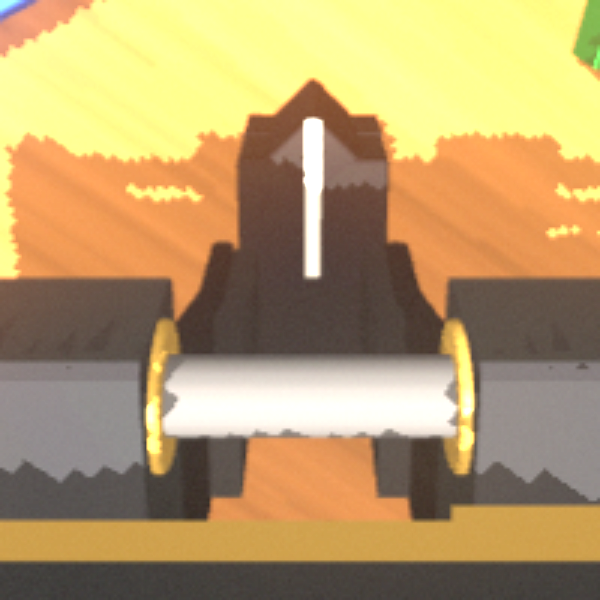

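The view is contradictory: the knob axis (line start at v≈253) sits at the TCP, so it should be between the pads. I'll test with a small lift.

```bash
python3 -m pendant '[0,0,0.3,0,0,0,20, 0,0,0.4,0,0,0,20, 0,0,0.3,0,0,0,20, 0,0,0,0,0,0,20]'
python3 - <<'E'
from h import *
c=snap('wrist','w10.png');i=c['image'][160:360,180:380]
cv2.imwrite('pics/w10c.png',cv2.cvtColor(np.clip(cv2.resize(i,(600,600)).astype(int)*2,0,255).astype(np.uint8),cv2.COLOR_RGB2BGR))
c=snap('scene');i=c['image'][210:330,140:260]
cv2.imwrite('pics/s10c.png',cv2.cvtColor(np.clip(cv2.resize(i,(600,600)).astype(int)*2,0,255).astype(np.uint8),cv2.COLOR_RGB2BGR))
E
```

```text
time_s: 16.1
tool_pos: [0.4692, -0.3031, 0.0523]
tool_rot: [-89.8, 0.1, -143.2]
force: [0.2, -0.3, 0.3]
grip_width: 0.02
```

View pics/w10c.png

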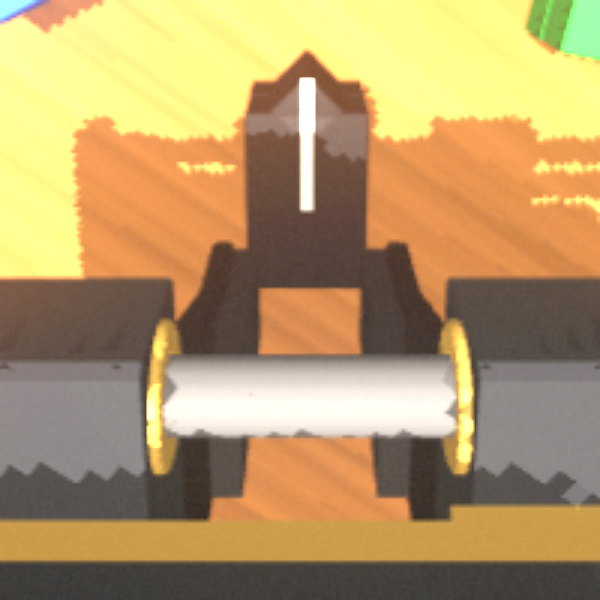

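View pics/s10c.png

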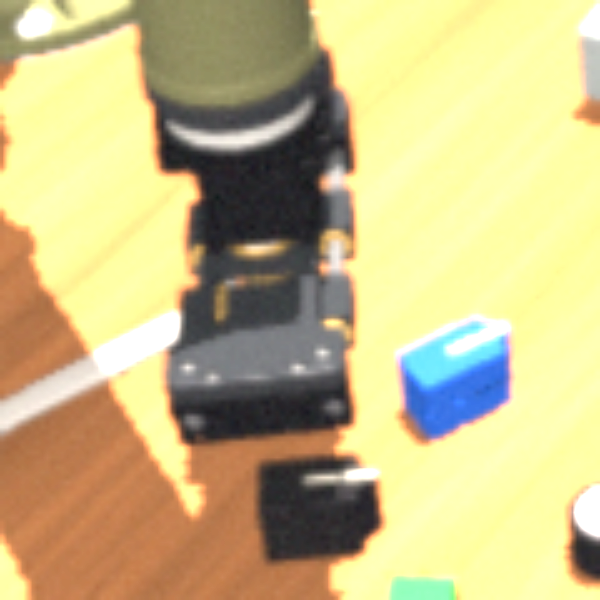

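The knob stayed on the bench, so the grip missed it. I'll check the knob position independently against the scene camera.

Run:
```python
from h import *
np.set_printoptions(precision=4,suppress=True)
s=snap('scene');w=snap('wrist');t=snap('top','t10.png');o=env.get_obs();T=o['tool_pos']
print('TCP scene px',proj(s,T),'grasp',proj(s,T+[0,0,.019]),'body',proj(s,T+[0,0,.07]))
print('TCP top px',proj(t,T))
print('line start/end by scene', onz(s,140+305/5-.4,210+480/5-.4,.038), onz(s,140+376/5-.4,210+474/5-.4,.038))
print('wrist', onz(w,180+307/3-.3,160+211/3-.3,.038), onz(w,180+307/3-.3,160+78/3-.3,.038))
print('wrist rear', onz(w,180+307/3-.3,160+288/3-.3,.038),'bottom?',onz(w,180+307/3-.3,160+288/3-.3,.0))
for z in (.0,.02,.038,.05,.06):
  print(z,'knob projected', proj(s,[.4685,-.3025,z]))
i=t['image'][190:250,340:420]
cv2.imwrite('pics/t10c.png',cv2.cvtColor(cv2.resize(i,(800,600)),cv2.COLOR_RGB2BGR))
cv2.imwrite('pics/s10d.png',cv2.cvtColor(np.clip(cv2.resize(s['image'][270:330,160:240],(800,600),interpolation=cv2.INTER_CUBIC).astype(int)*3,0,255).astype(np.uint8),cv2.COLOR_RGB2BGR))
```

```text
TCP scene px (np.float64(200.05717303040637), np.float64(301.75571393949247)) grasp (np.float64(199.0825638887241), np.float64(296.2118260305198)) body (np.float64(196.3699327625423), np.float64(280.7841858443701))
TCP top px (np.float64(381.3619394532983), np.float64(223.81640617042558))
line start/end by scene [ 0.4683 -0.3034  0.038 ] [ 0.4961 -0.2838  0.038 ]
wrist [ 0.4655 -0.3024  0.038 ] [ 0.493  -0.2819  0.038 ]
wrist rear [ 0.4484 -0.3151  0.038 ] bottom? [ 0.4339 -0.3257  0.    ]
0.0 knob projected (np.float64(202.7522697934634), np.float64(316.0359834098093))
0.02 knob projected (np.float64(201.77787862428215), np.float64(310.48151440121234))
0.038 knob projected (np.float64(200.88407683438902), np.float64(305.386888831344))
0.05 knob projected (np.float64(200.27911405527746), np.float64(301.93887424870496))
0.06 knob projected (np.float64(199.76930616863476), np.float64(299.0333519052833))
```

View pics/s10d.png

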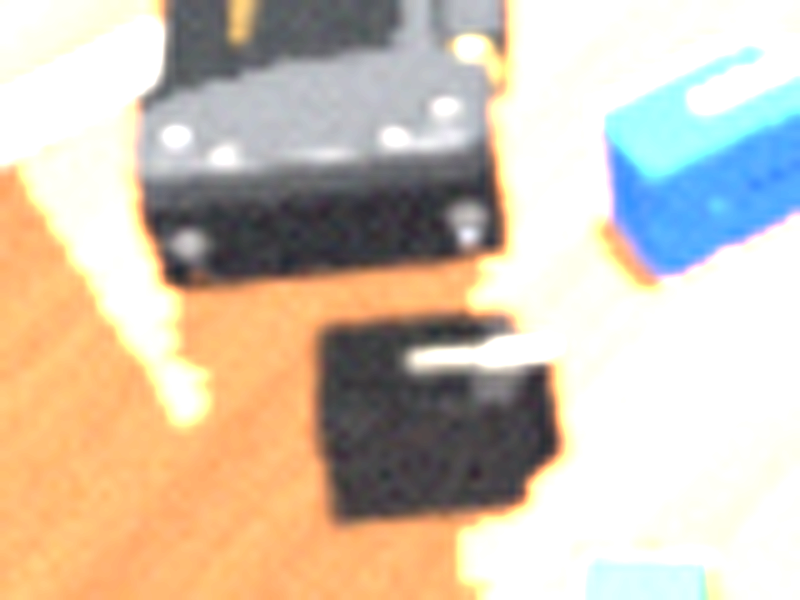

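View pics/t10c.png

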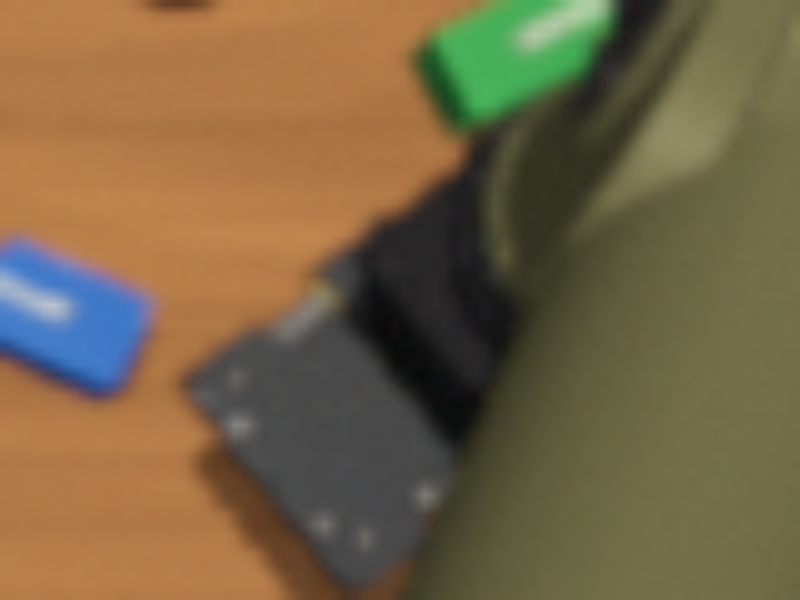

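Run:
```python
from h import *
s=snap('scene')
print(proj(s,[.2535,.598,.1839]),proj(s,[.2535,.598,.2229]),proj(s,[.618,.3668,.227]),proj(s,[.618,.3668,.265]))
a=cv2.imread('pics/s0.png') if 0 else cv2.imread('pics/scene0.png');b=cv2.imread('pics/s2.png')
A=cv2.resize(a[40:110,260:340],(640,560))[:, :400] if 0 else cv2.resize(a[45:105,265:325],(400,400));B=cv2.resize(b[75:145,340:410],(400,400))
cv2.imwrite('pics/ab.png',np.clip(np.hstack([A,B]).astype(int)*2,0,255).astype(np.uint8))
```

```text
(np.float64(299.51188137484087), np.float64(96.1473695537516)) (np.float64(299.5020070286175), np.float64(86.15455929448747)) (np.float64(369.76789816338777), np.float64(132.79342934698235)) (np.float64(370.84841424128166), np.float64(121.32641298679377))
```

View pics/ab.png

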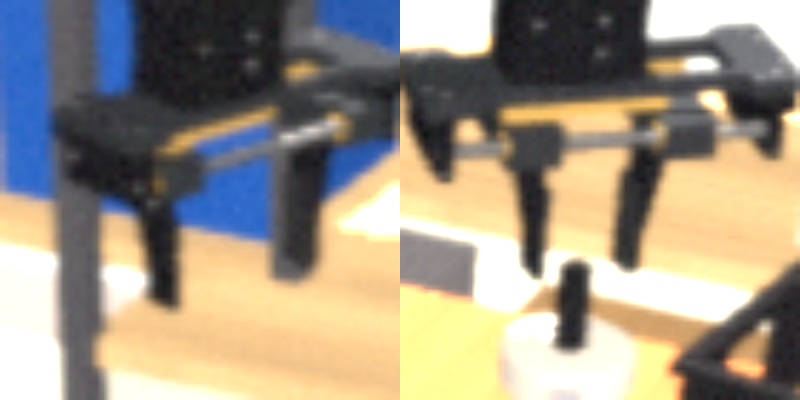

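Finding: the visible fingertips sit about 35 mm above the reported TCP, in the scene view at two poses and from the wrist pixel scale. At reported z 0.010 the tips were therefore above the knob. I'll reopen and go deeper in small steps, watching the force.

```bash
python3 -m pendant '[0,0,0,0,0,0,87, 0,0,0,0,0,0,87, 0,0,0,0,0,0,87, 0,0,0,0,0,0,87, -0.02,0.03,-0.5,0,0,0,87, 0,0,-0.5,0,0,0,87, 0,0,-0.3,0,0,0,87, 0,0,0,0,0,0,87]' 10
python3 -m pendant '[0,0,-0.2,0,0,0,87, 0,0,-0.1,0,0,0,87, 0,0,0,0,0,0,87]' 10
python3 - <<'E'
from h import *
s=snap('scene')
cv2.imwrite('pics/s11c.png',cv2.cvtColor(np.clip(cv2.resize(s['image'][260:330,150:240],(720,560),interpolation=cv2.INTER_CUBIC).astype(int)*3,0,255).astype(np.uint8),cv2.COLOR_RGB2BGR))
c=snap('wrist');i=c['image'][160:360,130:430]
cv2.imwrite('pics/w11c.png',cv2.cvtColor(np.clip(cv2.resize(i,(780,520)).astype(int)*2,0,255).astype(np.uint8),cv2.COLOR_RGB2BGR))
E
```

```text
time_s: 17.4
tool_pos: [0.4665, -0.3009, -0.0024]
tool_rot: [-90.1, -0.1, -143.2]
force: [-0.6, 0.7, -0.5]
grip_width: 0.0853
time_s: 17.77
tool_pos: [0.467, -0.3012, -0.0138]
tool_rot: [-90.0, -0.0, -143.2]
force: [0.1, 0.4, 0.6]
grip_width: 0.0867
```

View pics/s11c.png

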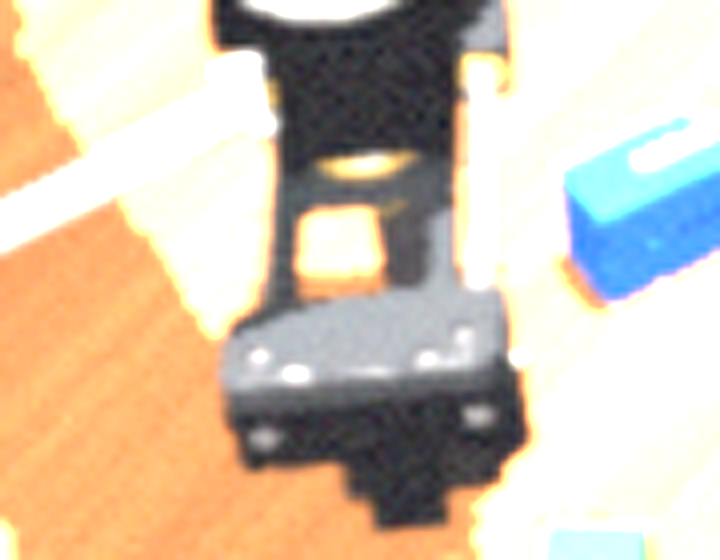

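View pics/w11c.png

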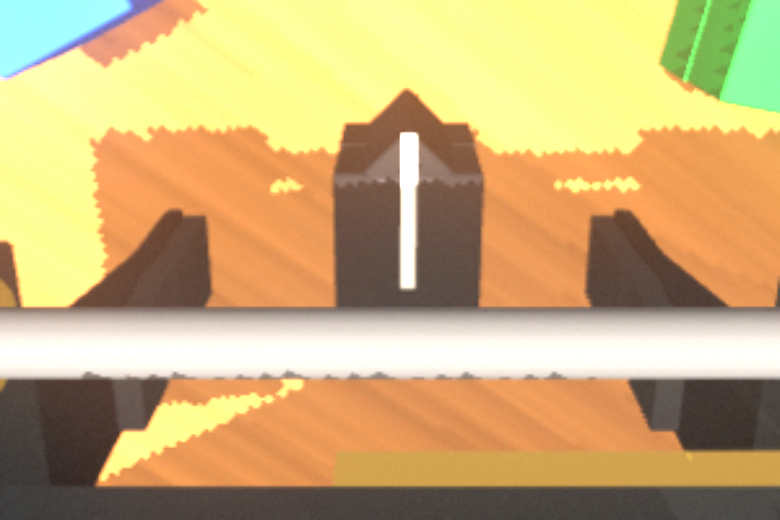

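Run:
```python
from h import *
s=snap('scene')
T=np.array([.467,-.3012]);Y=np.array([.599,-.801])
for k in(.0435,.05):
  for z in (-.014,0,.01,.02,.03): print(k,z,proj(s,[*(T+k*Y),z]))
```

```text
0.0435 -0.014 (np.float64(203.02010894715795), np.float64(333.3446364632712))
0.0435 0 (np.float64(202.32699113716626), np.float64(329.5047894341089))
0.0435 0.01 (np.float64(201.82581103238476), np.float64(326.7284227633907))
0.0435 0.02 (np.float64(201.319461507212), np.float64(323.92354930377144))
0.0435 0.03 (np.float64(200.80786181200133), np.float64(321.0897257809317))
0.05 -0.014 (np.float64(202.98284112360972), np.float64(335.5222101672151))
0.05 0 (np.float64(202.28627699526777), np.float64(331.6801900023414))
0.05 0.01 (np.float64(201.78257687837737), np.float64(328.90209762857694))
0.05 0.02 (np.float64(201.2736574419567), np.float64(326.0953491175516))
0.05 0.03 (np.float64(200.7594367824734), np.float64(323.259496820741))
```

Tips are now at about z 0.016. I'll go down 5 mm more and grip.

```bash
python3 -m pendant '[0.02,0,-0.1,0,0,0,87, 0,0,0,0,0,0,60, 0,0,0,0,0,0,45, 0,0,0,0,0,0,35, 0,0,0,0,0,0,25, 0,0,0,0,0,0,20, 0,0,0,0,0,0,20]' 10
python3 -m pendant '[0,0,0,0,0,0,20, 0,0,0,0,0,0,20]' 40
python3 - <<'E'
from h import *
np.set_printoptions(precision=4,suppress=True)
o=env.get_obs();print(o['tool_pos'],o['tool_rot'],o['force'],o['grip_width'])
c=snap('wrist');i=c['image'][160:360,130:430]
cv2.imwrite('pics/w12c.png',cv2.cvtColor(np.clip(cv2.resize(i,(780,520)).astype(int)*2,0,255).astype(np.uint8),cv2.COLOR_RGB2BGR))
E
```

```text
time_s: 18.8
tool_pos: [0.468, -0.3013, -0.0176]
tool_rot: [-90.0, -0.0, -143.2]
force: [0.1, -0.1, 0.8]
grip_width: 0.035
time_s: 19.05
tool_pos: [0.4681, -0.3014, -0.0175]
tool_rot: [-90.0, -0.0, -143.2]
force: [0.1, 0.3, 0.0]
grip_width: 0.0306
[ 0.4681 -0.3014 -0.0175] [ -89.9847   -0.0079 -143.2367] [0.1071 0.3023 0.0015] 0.03060975522179215
```

View pics/w12c.png

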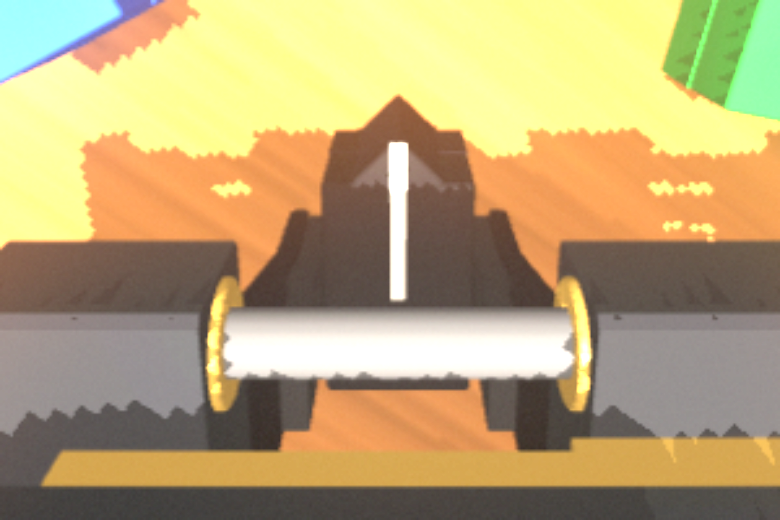

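The knob is gripped at 30.6 mm. I'll measure its axis in the tool frame, then lift.

```bash
python3 - <<'E'
from h import *
np.set_printoptions(precision=4,suppress=True)
c=snap('wrist','w12.png');o=env.get_obs();T=o['tool_pos'];y=np.radians(o['tool_rot'][2]);X=np.array([np.cos(y),np.sin(y)]);Y=np.array([-X[1],X[0]])
f=lambda u,v:(130+u/2.6-.3,160+v/2.6-.3)
for n,u,v in[('rearL',328,388),('rearR',468,388),('line0',398,301),('line1',398,142)]:
    p=onz(c,*f(u,v),.038)[:2];print(n,(p-T[:2])@X,(p-T[:2])@Y)
E
python3 -m pendant '[0,0,0.4,0,0,0,20, 0,0,0.8,0,0,0,20, 0,0,1,0,0,0,20, 0,0,1,0,0,0,20, 0,0,1,0,0,0,20, 0,0,0.9,0,0,0,20]'
python3 - <<'E'
from h import *
np.set_printoptions(precision=4,suppress=True)
c=snap('wrist','w13.png');o=env.get_obs();T=o['tool_pos'];y=np.radians(o['tool_rot'][2]);X=np.array([np.cos(y),np.sin(y)]);Y=np.array([-X[1],X[0]])
print(T,o['force'],o['grip_width'])
E
```

```text
rearL 0.024024813626883978 -0.015845361918468588
rearR 0.024057271854577546 0.014467217146537332
line0 0.003007243673056976 -0.0006725525358461181
line1 -0.03175296434975208 -0.0006440781595687438
time_s: 19.9
tool_pos: [0.4679, -0.3013, 0.1891]
tool_rot: [-89.9, 0.0, -143.2]
force: [0.1, -0.7, -0.4]
grip_width: 0.0307
[ 0.4704 -0.3027  0.1944] [ 2.2623 -1.038   2.5877] 0.030664199061270908
```

View pics/w13.png

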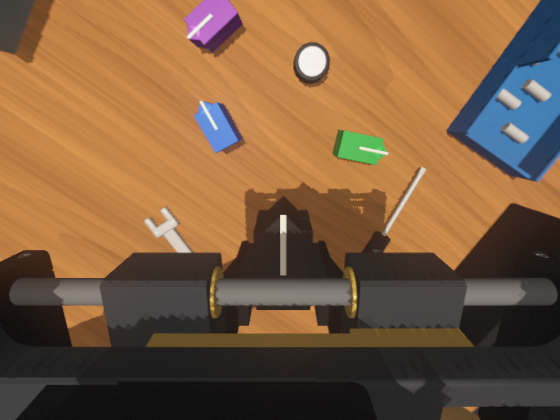

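The knob is held and its axis is at tool (0.000, −0.0007), so it is centred. Next I carry it toward the shaft with the yaw turned −20°, for a half-turned view of the shaft.

```bash
python3 -m pendant '[-0.1,0.5,0,0,0,-0.4,20, -0.1,0.9,0,0,0,-0.4,20, -0.1,1,0,0,0,-0.4,20, -0.1,1,0,0,0,-0.4,20, -0.1,1,0,0,0,-0.4,20, -0.1,1,0,0,0,0,20, -0.1,1,0,0,0,0,20, -0.1,1,0,0,0,0,20, -0.1,1,0,0,0,0,20, -0.1,1,0,0,0,0,20]' 45
python3 -m pendant '[-0.1,0.7,0,0,0,0,20, -0.1,0.4,-0.3,0,0,0,20, 0,0,-0.4,0,0,0,20, 0,0,0,0,0,0,20, 0,0,0,0,0,0,20]'
python3 - <<'E'
from h import *
np.set_printoptions(precision=4,suppress=True)
c=snap('wrist','w14.png');o=env.get_obs();print(o['tool_pos'],o['tool_rot'],o['force'],o['grip_width'],o['qpos'])
i=c['image'][100:220,220:340]
cv2.imwrite('pics/w14c.png',cv2.cvtColor(cv2.resize(i,(600,600),interpolation=cv2.INTER_CUBIC),cv2.COLOR_RGB2BGR))
E
```

```text
time_s: 21.2
tool_pos: [0.4276, 0.0759, 0.1872]
tool_rot: [-90.0, 0.0, -163.2]
force: [0.6, 0.1, -0.4]
grip_width: 0.0306
time_s: 21.82
tool_pos: [0.4202, 0.1175, 0.1582]
tool_rot: [-90.0, -0.0, -163.4]
force: [0.6, 0.0, -1.2]
grip_width: 0.0306
[0.4204 0.1178 0.1585] [ -90.0026   -0.0039 -163.3424] [-0.345   0.2582 -0.8242] 0.030521779308747166 [ -4.3811  -6.4215 -13.683  113.201   -1.5877  73.0497 -90.8607]
```

View pics/w14.png

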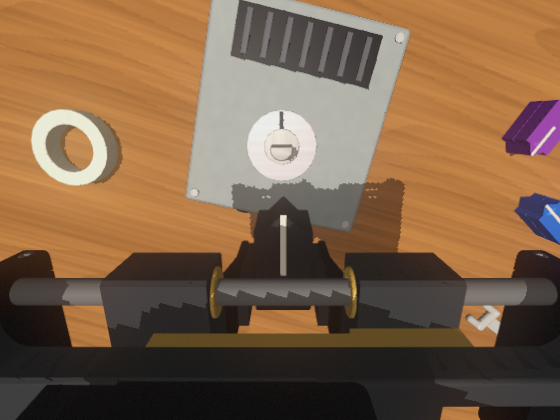

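View pics/w14c.png

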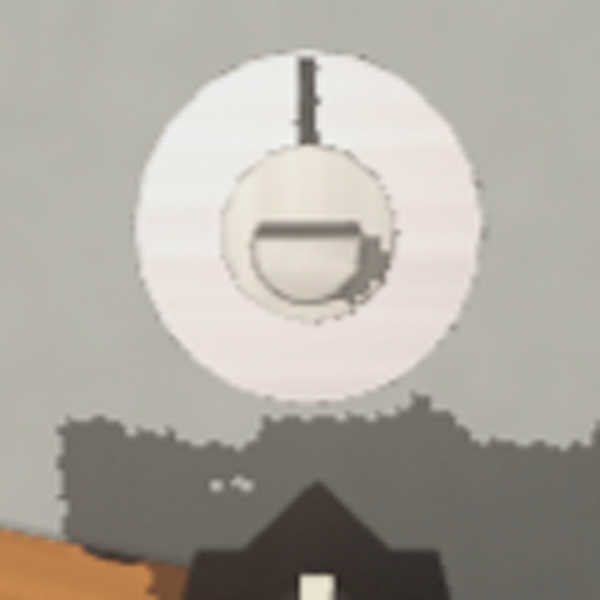

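The crop shows the bush circle centred at (309,233), the plate centre at (309,226), the D flat edge at v≈236 and the index line vertical, so the yaw already matches.

Run:
```python
from h import *
np.set_printoptions(precision=4,suppress=True)
c=snap('wrist');o=env.get_obs();T=o['tool_pos'];yd=o['tool_rot'][2];print(T,yd);y=np.radians(yd);X=np.array([np.cos(y),np.sin(y)]);Y=np.array([-X[1],X[0]])
f=lambda u,v:(220+u/5-.4,100+v/5-.4)
def rep(n,u,v,z):
    p=onz(c,*f(u,v),z)[:2];print(n,z,p,'tool',(p-T[:2])@X,(p-T[:2])@Y)
rep('plate',309,226,.061);print(np.linalg.norm(onz(c,*f(135,226),.061)-onz(c,*f(483,226),.061)))
rep('bush',309,233,.066);print(np.linalg.norm(onz(c,*f(221,233),.066)-onz(c,*f(397,233),.066)))
for z in(.093,.096,.099):
  rep('flat',307.5,236,z);rep('arc',307.5,302,z);print(np.linalg.norm(onz(c,*f(253,236),z)-onz(c,*f(363,236),z)))
rep('flatbase',307.5,222,.066)
a=onz(c,*f(307,60),.061);b=onz(c,*f(309,143),.061);d=a-b;print('idx',np.degrees(np.arctan2(d[1],d[0])))
a=onz(c,*f(253,230),.09);b=onz(c,*f(362,228),.09);d=b-a;print('flat',np.degrees(np.arctan2(d[1],d[0]))+90)
# knob tip in this view, at top z
kt=T[2]+.0175+.038
for n,u,v in[('line1',315,575)]: rep(n,u,v,kt)
```

```text
[0.4205 0.118  0.1587] -163.3226610439919
plate 0.061 [0.4729 0.1352] tool -0.05508251866601483 -0.0014369677422888714
0.06826903959197468
bush 0.066 [0.4719 0.1349] tool -0.05411805578717844 -0.0014174168558382008
0.033988542618092664
flat 0.093 [0.4734 0.1355] tool -0.05567121217461772 -0.0015582198500868516
arc 0.093 [0.4624 0.1322] tool -0.044163578359897496 -0.0015899476691215262
0.019293783797258903
flat 0.096 [0.4736 0.1355] tool -0.05590696076270205 -0.001541505140316186
arc 0.096 [0.4627 0.1323] tool -0.04452925346441781 -0.0015728747375767266
0.019075948040750922
flat 0.099 [0.4738 0.1356] tool -0.05614270935078644 -0.0015247904305455313
arc 0.099 [0.4631 0.1324] tool -0.044894928568938126 -0.0015558018060319273
0.01885811228424295
flatbase 0.066 [0.4738 0.1358] tool -0.056199052972159005 -0.001701353209387747
idx 17.965351337460632
flat 17.642376268637832
line1 0.2142152288524735 [0.4504 0.1272] tool -0.03131949406091685 -0.00021305685246567857
```

```bash
python3 -m pendant '[0.4,0.13,0,0,0,0.06,20, 0.5,0.15,0,0,0,0,20, 0.395,0.13,-0.3,0,0,0,20, 0,0,-0.5,0,0,0,20, 0,0,-0.6,0,0,0,20, 0,0,-0.4,0,0,0,20, 0,0,0,0,0,0,20, 0,0,0,0,0,0,20]' 50
python3 - <<'E'
from h import *
np.set_printoptions(precision=4,suppress=True)
c=snap('wrist');s=snap('scene');o=env.get_obs();print(o['tool_pos'],o['tool_rot'],o['force'],o['grip_width'])
a=cv2.resize(c['image'][120:260,200:360],(400,350),interpolation=cv2.INTER_CUBIC);b=cv2.resize(s['image'][150:220,250:330],(400,350),interpolation=cv2.INTER_CUBIC)
cv2.imwrite('pics/p15.png',cv2.cvtColor(np.clip(np.hstack([a,b]).astype(int)*3//2,0,255).astype(np.uint8),cv2.COLOR_RGB2BGR))
E
```

```text
time_s: 22.92
tool_pos: [0.4726, 0.1353, 0.0873]
tool_rot: [-90.0, 0.1, -162.6]
force: [-0.1, 0.4, -0.3]
grip_width: 0.0304
[0.4727 0.1354 0.0875] [ -89.9977    0.1005 -162.6395] [ 0.5417  0.2365 -0.3237] 0.030445992038589876
```

View pics/p15.png

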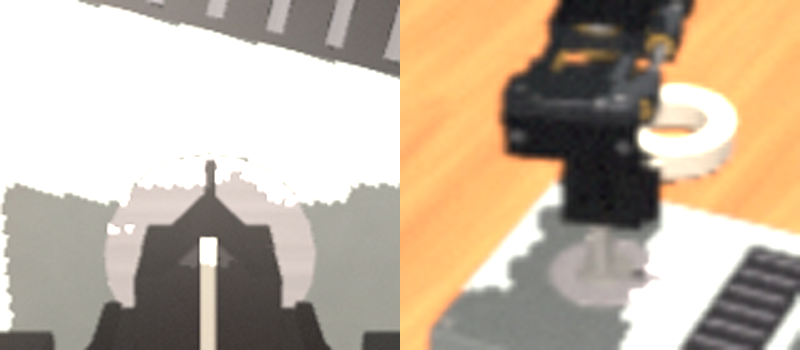

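Run:
```python
from h import *
np.set_printoptions(precision=4,suppress=True)
c=snap('wrist');o=env.get_obs();T=o['tool_pos'];yd=o['tool_rot'][2];print(T,yd);y=np.radians(yd);X=np.array([np.cos(y),np.sin(y)]);Y=np.array([-X[1],X[0]])
f=lambda u,v:(200+u/2.5-.3,120+v/2.5-.3)
def rep(n,u,v,z):
    p=onz(c,*f(u,v),z)[:2];print(n,z,p,'tool',(p-T[:2])@X,(p-T[:2])@Y)
rep('plate',210.5,265,.061);rep('idx',210.5,170,.061)
kt=T[2]+.0175+.038
rep('knob',208.5,260,kt);rep('line',208.5,245,kt)
```

```text
[0.4726 0.1353 0.0874] -162.63596995955626
plate 0.061 [0.4694 0.1338] tool 0.003451433778810371 0.0005277727831721597
idx 0.061 [0.4993 0.1432] tool -0.027842327175306207 0.0005207820264061898
knob 0.1428885655671431 [0.4978 0.1434] tool -0.026495048921099672 -0.00019661134917162325
line 0.1428885655671431 [0.5009 0.1444] tool -0.02973984901909346 -0.00019488537387377252
```

The index line and nose line up. A sideways correction of −0.8 mm in y, then I descend slowly onto the shaft while watching the force.

```bash
python3 -m pendant '[0,-0.02,-0.15,0,0,0,20, 0,0,-0.15,0,0,0,20, 0,0,0,0,0,0,20]' 55
python3 -m pendant '[0,0,-0.1,0,0,0,20, 0,0,0,0,0,0,20]'
python3 -m pendant '[0,0,-0.1,0,0,0,20, 0,0,0,0,0,0,20]'
python3 - <<'E'
from h import *
np.set_printoptions(precision=4,suppress=True)
o=env.get_obs();print(o['tool_pos'],o['tool_rot'],o['force'],o['wrist_torque'])
E
```

```text
time_s: 23.45
tool_pos: [0.4716, 0.1342, 0.0738]
tool_rot: [-90.0, -0.1, -162.6]
force: [0.1, -0.2, -0.7]
grip_width: 0.0305
time_s: 23.7
tool_pos: [0.4715, 0.1343, 0.07]
tool_rot: [-90.0, -0.1, -162.6]
force: [1.1, -0.3, -0.6]
grip_width: 0.0301
time_s: 23.95
tool_pos: [0.4716, 0.1343, 0.0661]
tool_rot: [-90.0, -0.0, -162.6]
force: [0.5, -0.6, -0.6]
grip_width: 0.0307
[0.4716 0.1343 0.0661] [ -90.007    -0.0436 -162.6308] [ 0.5369 -0.5757 -0.6399] [-0.0896  0.2058 -0.0426]
```

No resistance with the underside about 12 mm below the shaft top: it is sliding on. I'll continue.

```bash
python3 -m pendant '[0,0,-0.1,0,0,0,20, 0,0,0,0,0,0,20]'
python3 -m pendant '[0,0,-0.08,0,0,0,20, 0,0,0,0,0,0,20]'
python3 -m pendant '[0,0,-0.08,0,0,0,20, 0,0,0,0,0,0,20]'
```

```text
time_s: 24.2
tool_pos: [0.4716, 0.1343, 0.0621]
tool_rot: [-90.0, -0.0, -162.6]
force: [0.2, -0.6, -1.3]
grip_width: 0.0306
time_s: 24.45
tool_pos: [0.472, 0.1344, 0.0594]
tool_rot: [-90.0, 0.0, -162.6]
force: [0.1, -0.8, 0.3]
grip_width: 0.0303
time_s: 24.7
tool_pos: [0.4721, 0.1344, 0.0563]
tool_rot: [-90.0, 0.0, -162.6]
force: [-0.3, -1.4, 3.9]
grip_width: 0.0307
```

Spring contact (~4 N) appears at the expected seating height. I'll press to the stop.

```bash
python3 -m pendant '[0,0,-0.08,0,0,0,20, 0,0,0,0,0,0,20]' 60
python3 -m pendant '[0,0,-0.08,0,0,0,20, 0,0,0,0,0,0,20]'
python3 -m pendant '[0,0,-0.06,0,0,0,20, 0,0,0,0,0,0,20]'
```

```text
time_s: 24.95
tool_pos: [0.4721, 0.1344, 0.0533]
tool_rot: [-90.0, 0.0, -162.6]
force: [-1.6, 0.4, 6.3]
grip_width: 0.0301
time_s: 25.2
tool_pos: [0.4723, 0.1345, 0.0522]
tool_rot: [-90.0, 0.0, -162.6]
force: [-6.1, -3.1, 19.4]
grip_width: 0.0303
time_s: 25.45
tool_pos: [0.4725, 0.1345, 0.052]
tool_rot: [-90.0, 0.0, -162.6]
force: [-11.9, -3.3, 33.5]
grip_width: 0.0306
```

The height stays at 0.052 with force rising, which suggests the stop. I'll check with pictures, including whether the knob slipped in the grip.

Run:
```python
from h import *
np.set_printoptions(precision=4,suppress=True)
c=snap('wrist','w16.png');s=snap('scene','s16.png');o=env.get_obs();print(o['tool_pos'],o['tool_rot'],o['force'],o['grip_width'])
w13=cv2.cvtColor(cv2.imread('pics/w13.png'),cv2.COLOR_BGR2RGB)
R=lambda i:cv2.resize(i[190:310,220:350],(390,360),interpolation=cv2.INTER_CUBIC)
b=cv2.resize(s['image'][150:220,250:330],(390,360),interpolation=cv2.INTER_CUBIC)
cv2.imwrite('pics/p16.png',cv2.cvtColor(np.clip(np.hstack([R(w13),R(c['image'])]).astype(int)*2,0,255).astype(np.uint8),cv2.COLOR_RGB2BGR))
cv2.imwrite('pics/p16s.png',cv2.cvtColor(np.clip(cv2.resize(b,(560,500)).astype(int)*2,0,255).astype(np.uint8),cv2.COLOR_RGB2BGR))
```

```text
[0.4725 0.1345 0.052 ] [ -89.9488    0.0446 -162.643 ] [-11.6999  -3.5258  33.1063] 0.030252632496492023
```

View pics/p16.png

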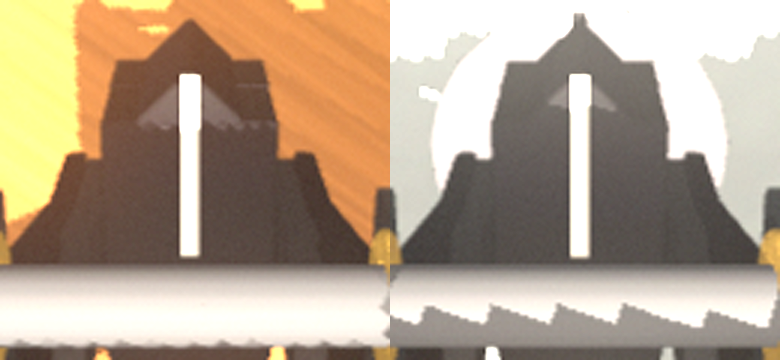

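View pics/p16s.png

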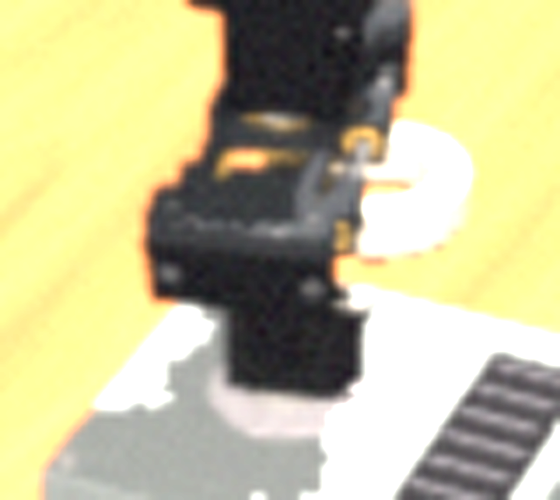

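The wrist views before and after are identical, so there was no slip. The nose sits on the index line and the knob's underside is just above the bush. I'll ease the side load a little and keep the press.

```bash
python3 -m pendant '[-0.02,0,0.02,0,0,0,20, 0,0,0,0,0,0,20, 0,0,0,0,0,0,20, 0,0,0,0,0,0,20]'
```

```text
time_s: 26.05
tool_pos: [0.4724, 0.1345, 0.052]
tool_rot: [-89.9, 0.1, -162.6]
force: [-7.8, -1.7, 26.7]
grip_width: 0.0308
```

Run:
```python
from h import *
np.set_printoptions(precision=4,suppress=True)
t=snap('top','t17.png');s=snap('scene');o=env.get_obs();print(o['time_s'],o['tool_pos'],o['tool_rot'],o['force'],o['grip_width'])
# lamp head
print(tri((t,147,167),(s,369.5,138.5)))
```

```text
26.15 [0.4724 0.1345 0.0521] [ -89.9473    0.1295 -162.6447] [-7.3161 -3.4981 26.5913] 0.03020487594189582
[0.6199 0.3691 0.2078]
```

View pics/t17.png

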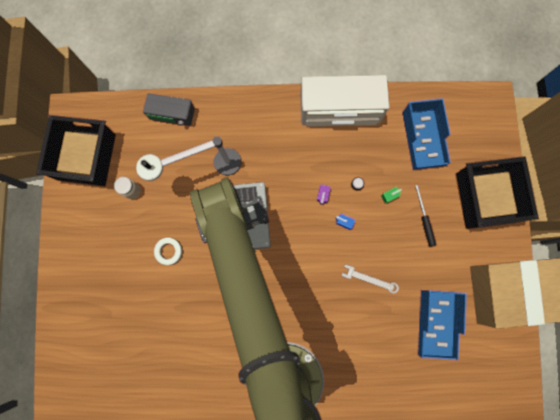

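The top view shows the lamp head at (149,167), about 0.27 m from the shaft. The bystanders are at their starting pixels and the knob is held pressed with 26.6 N. I'm handing it in.

```bash
python3 -c "
from cell import env
print(env.sign_off())"
```

```text
the job is handed in; nothing more can be done
None
```

I swung the lamp aside, fitted the pointer knob on the D-shaft, pressed it to the stop and handed in at about 26 s while still holding it. No verdict was reported.

**Last checks before hand-in:**
- **Lamp:** the head is off the box, about 0.27 m from the shaft.
- **Fit:** the knob went on without resistance until the spring, with its nose on the index line. The wrist views before and after show no slip in the grip.
- **Press:** the tool height stayed at 0.052 m as the push rose from 19 to 33 N, so I took it as the hard stop. I then eased it to about 27 N and held.
- **Bystanders:** the round knob, screwdriver, wrench, tape roll and jar look unmoved in the top view.

**What failed or disagreed:**
- **First grasp:** it closed on nothing, because the visible fingertips sit about 30–38 mm above the reported TCP. The second grasp, made deeper, held.
- **Lamp swing:** for the same reason, the fingers overlapped the lamp handle by only a few millimetres, though it moved as wanted.
- **Shaft position:** the two wrist views of the shaft differed by about 1.5 mm. I corrected for that before lowering the knob.
- **Press depth:** estimates from force and height ranged from about 6 to 8 mm against the 6 mm limit. The 8 mm stop is inferred, not read directly.
- **Side load:** about 8 N of sideways force remained at the end.

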